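# Vent and recharge the airbrush air tank

## Task

Recharge the airbrush tank: first vent it by pressing the yellow-padded pedal on the air station all the way down to its stop with the gripper, hold it there for about half a second, and let it spring back up. Then pick up the blue refill cartridge, push its brass coupler squarely onto the tilted filling nipple until it snaps on, and keep pushing until the coupler sits down on the steel collar with the nipple's spring valve open. Finish like that, still gripping the cartridge and holding it pressed down against the spring; leave the paint jar, thinner bottle and dish where they stand.

Things in the scene. Friction and masses are not known exactly. Their poses are not given: they have to be found in the camera images.
- station: Air station, fixed: steel base plate 190 x 250 x 12 mm with a grey air tank (64 mm diameter, 180 long, lying along x over the middle, axis at y 0, z 46 mm; its black gauge reaches z 95 mm), filling nipple (at y -85) and vent pedal (at y +85). Origin: centre of its underside. Its -x side roughly faces the robot (within about 20 degrees).
- nipple: Brass filling nipple on a green block, fixed to the station, leaning 25 degrees from vertical outwards, to the station's -y side (away from the tank). Origin: centre of the upper face of the steel collar (44 mm diameter) on which the coupler must finally sit, 78 mm above the station's underside; z axis: along the nipple, outwards; x axis: the station's x, level. Stem 14 mm in diameter.
- valve (a joint): Spring valve pin in the nipple's tip: 0 = shut (out), positive = pushed in (m); 0.005 when the coupler sits on the collar, limit 0.006. Its spring starts at 3 N and pushes back with about 10.5 N at 0.005. After the snap alone, with nobody pushing, it stays at about 0.001: not enough.
- pedal (a joint): Vent pedal: 0 = up, 0.24 rad = fully down at its stop. Springs back by itself. Pressing at the pad takes about 3 N at the start and 10 N at the stop.
- pedal_pad (a point): Centre of the upper face of the pedal's yellow pad (36 x 40 mm, 3 mm thick, on an aluminium plate 40 mm wide). It moves with the pedal: 70 mm from the hinge on the station's -x side and about 17 mm lower at the stop. The hinge axis runs along the station's y.
- cartridge: Loose refill cartridge, about 0.2 kg, upright, mouth down. Origin: centre of the mouth (underside of the coupler); z axis: mouth to rounded top at 92 mm. Brass coupler z 0 to 32 mm, diameter 40; blue round body above, diameter 30, straight to z 84. Bore: lip 16.4 mm in diameter, z 0 to 4 mm, then a chamber of 22 mm with its ceiling at z 25.
- paint_jar: Bystander: black paint jar, 40 mm diameter, 46 mm tall; origin at the centre of its underside.
- thinner: Bystander: clear bottle with green cap, 42 mm diameter, 75 mm tall; origin at the centre of its underside.
- dish: Bystander: small metal dish, 60 mm diameter, 18 mm tall; origin at the centre of its underside.
- nipple_tip (a point): End of the brass nipple, on its axis, 24 mm above the collar. The stem tapers from 14 mm diameter at 18 mm above the collar to 8 mm here; the valve pin (5.6 mm) stands 6 mm further out. Three spring detent balls 10 mm above the collar stick out to a radius of 9.5 mm.
- cartridge_grip (a point): Point to grip, on the cartridge's axis 54 mm above its mouth: with the TCP here the fingertips are just above the coupler's 5 mm ledge. On the nipple the lip meets the detent balls with the mouth about 12 mm above the collar, takes about 10 N to pass them and snaps on at 6 to 4 mm; let go, it would stay 4 mm up. From there only the valve spring resists.
Things that resemble listed ones, but are neither listed nor needed, are in the scene too. Of the things shaped like the cartridge, the brass one is meant.

How it is judged:
On the way, in this order (a step that is already met when the one before it is completed fails the run):
1. the vent pedal is pressed down to its stop by the gripper (value of joint pedal above 0.215 rad and contact force between the fingers and station above 1 N), for 0.3 s.
2. the pedal has sprung back up (value of joint pedal below 0.05 rad), for 0.1 s.
3. the coupler has snapped onto the nipple, square to it (distance between cartridge and nipple below 0.0045 m and angle between the z axis of cartridge and the z axis of nipple, either way round below 0.14 rad and value of joint valve above 0.001 m), for 0.1 s.
At the end, for the whole second after the job is handed in: The program ends holding: the fingers grip the cartridge (over 2 N), its mouth is within 2.5 mm of the collar's centre, its axis within 0.1 rad of the nipple's, the valve pin is pushed in more than 3.5 mm and the cartridge pushes on the station with more than 4 N, at rest; the pedal is up again (value of joint valve above 0.0035 m and distance between cartridge and nipple below 0.0025 m and angle between the z axis of cartridge and the z axis of nipple, either way round below 0.1 rad and contact force between the fingers and cartridge above 2 N and contact force between cartridge and station above 4 N and value of joint pedal below 0.05 rad and linear speed of cartridge below 0.02 m/s); the arm keeps its last pose, push and grip.
It fails at once if a bystander is moved more than 30 mm (distance of any of paint_jar, thinner, dish from where it was at the start of the episode above 0.03 m).
It also fails if it takes over 58 s, if anything falls off the work surface, if the arm or the gripper's body presses on something with over 40 N, if the wrist force passes 120 N, or if a joint passes its speed limit or range.

## Robot

A 6-joint arm with a two-finger parallel gripper is mounted at the origin on the work surface. World frame = base frame: x ahead of the robot, y to its left, z up, the work surface at z = 0. Lengths are in m, angles in rad, forces in N, time in s.
With the tool pointing down it reaches from about 0.275 to 0.775 m from the base axis. Payload 14.6 kg.
Tool frame: the origin (TCP) lies between the finger pads, 19 mm behind the fingertips; this is the grasp point; z points along the fingers, y is the line along which they close (so a half turn about z gives the same grasp; the last joint's range is limited). The gripper opens to 85 mm and grips with 20 to 120 N. Pads are 22 mm wide; open, the fingers measure 114 mm over their backs; the gripper's body (76 mm by 85 mm) begins 54 mm behind the grasp point. The pads swing forward as they close: fully open they stand 13 mm farther back than shut.
Start: joints at [1.012, 0.263, -0.048, 1.259, 0, 1.415], TCP at [0.206, 0.483, 0.25] pointing down, gripper open.
Joint ranges: [-2.65, 2.65], [-0.89, 1.7], [-1.18, 1.37], [-2.13, 2.11], [-1.35, 1.29], [-3.14, 3.14]. Speed limits (rad/s): [1.89, 1.89, 2.57, 2.79, 3.14, 3.14].

## Interface

Orientations are given as a unit quaternion [w, x, y, z].
In Python, from station import * gives the robot as it stands.
- The arm moves only by the shell command python3 -m pendant 'ROWS' [OPENING] [FORCE]. ROWS is JSON, a list of rows, each an object with "offset": the shift along the tool's x, y, z normalised to -1 to 1, where 1 is 0.15 m, a list of three; "angular": the turn, a rotation vector about the tool's x, y, z normalised to -1 to 1, where 1 is 360 degrees, a list of three. A call has 1 to 8 rows; each row is the pose to reach, as a shift and turn from the pose commanded when the call began, along the tool's axes at that moment, turning the shorter way round; what a row does not reach only later rows make up. A row lasts 1/8 s, in which the tool goes at most 62.5 mm and 10.7 degrees, less where a joint would pass 70% of its speed; a pose out of reach is approached as far as the arm can. A call with a number of a shift or a turn outside -1 to 1 is refused whole. A call with a gripper value outside its range is refused whole. OPENING is the opening, from -1 (shut) to 1 (fully open), set as the call begins (- or left out, the last holds). The fingers move at their own pace and stop on an object; FORCE is the grip in N (left out, the last holds). Time passes only in rows, so rows that repeat a pose let the fingers close. It gives the time, the measured TCP pose, the force, the opening and the grip force at its end, in the units of the state.
- observe(): the state, without advancing time (a new reading comes with each control period).
- capture(name): name is "scene" or "top" or "wrist"; returns a dict with "image" (400x640x3 uint8, blue, green, red), "range_z" (400x640 float32, m along the optical axis (not along the pixel's ray), 0 where there is no reading), "fx", "fy", "cx", "cy" (pixels), "position" and "orientation" of the camera in the world. Camera axes: x right, y down, z forward; pixel columns grow to the right and rows downward; lengths in m; the calibration is good to about 2 mm. A picture is of the moment at which its call begins.
- hand_in(): hands the job in; it is judged then, once.
Trained networks look in a picture, given as the dict that the camera call returned (one of the last four; its "shot" number tells which), for a name from the list of things; names that differ only in an ending like _2 or _b are one class to them, and where a whole thing is asked for, a point or a joint stands for the part that bears it (a point fixed in the world has none). Each returns a list of dicts, best first, with "p" (0 to 1); they miss things now and then, are a little off and sometimes report something else, mostly with a low value. They report only what shows in the picture. A call takes as long as a camera call. They do not tell look-alikes from the thing itself.
- outline_of(label, picture): "region" (400x640 bool, what is visible of it) and "xy" ([column, row] in pixels, amid what is visible of it).
The state is a dict: "t": time; "joint_positions": joint angles; "qvel": joint speeds; "joint_torque": joint torques, N m; "position": TCP position; "orientation": TCP orientation; "ft_force": force on the tool from outside, world axes, zero at the start; "ft_torque": the same for the moment, N m; "gripper_width": opening from 0.0 (shut) to 1.0 (fully open); "finger_force": force on a finger pad.
Only numpy, scipy, OpenCV 4.12 (cv2) and the standard library are available. Lean on these libraries where they do the work, as an engineer would, in place of code of your own. Each camera call takes 0.05 s, during which the arm holds its last target. There are 200 camera calls.

## Working session

There is one attempt and no reset: what is moved stays moved. The work goes in short steps, Python scripts to look and compute and a shell command to move; the robot and the scene stay as the last step left them, time stands still between calls to the robot, and variables do not carry over. Pictures are saved under pics/ and viewed, at most 10 in all, crops included, and the job is handed in when it is done.

```bash
ls; mkdir -p pics; cat > h.py <<'E'
from station import *
import numpy as np, cv2
from scipy.spatial.transform import Rotation as R
def rot(q): return R.from_quat([q[1],q[2],q[3],q[0]])
def cloud(c):
    z=c["range_z"]; v,u=np.indices(z.shape)
    P=np.stack([(u-c["cx"])/c["fx"]*z,(v-c["cy"])/c["fy"]*z,z],-1)
    W=P@rot(c["orientation"]).as_matrix().T+np.array(c["position"])
    W[z<=0]=np.nan
    return W
def proj(c,p):
    q=rot(c["orientation"]).inv().apply(np.asarray(p)-c["position"])
    return np.array([q[...,0]/q[...,2]*c["fx"]+c["cx"],q[...,1]/q[...,2]*c["fy"]+c["cy"]]).T
E
python3 - <<'E'
from h import *
np.set_printoptions(precision=4,suppress=True)
s=observe(); print({k:s[k] for k in("t","position","orientation","gripper_width","ft_force")})
for n in("scene","top"):
    c=capture(n); cv2.imwrite(f"pics/{n}0.png",c["image"]); W=cloud(c)
    print(n,c["position"],c["orientation"],c["fx"])
    for l in("station","nipple","pedal_pad","cartridge","paint_jar","thinner","dish"):
        for d in outline_of(l,c)[:4]:
            w=W[d["region"]]; w=w[~np.isnan(w[:,0])]
            print(l,round(d["p"],2),np.round(d["xy"]),d["region"].sum(),np.nanmedian(w,0),"z",np.percentile(w[:,2],[2,98]) if len(w) else 0)
E
```

```text
pics
{'t': 0.0, 'position': array([0.2062, 0.4826, 0.2495]), 'orientation': array([-0.0002,  0.2005,  0.9797, -0.0005]), 'gripper_width': 1.00038589431774, 'ft_force': array([-0.2234, -0.6397,  0.3583])}
scene [ 1.2138 -0.0603  0.7947] [-0.2777  0.7322  0.5773 -0.2312] 424.7361870331909
station 0.7 [418. 173.] 402 [0.5392 0.3383 0.0519] z [0.0047 0.0971]
station 0.66 [250. 216.] 6998 [ 0.5615 -0.0786  0.0381] z [0.0092 0.0977]
nipple 0.84 [219. 196.] 675 [ 0.5105 -0.1496  0.0704] z [0.0358 0.1005]
pedal_pad 0.75 [282. 198.] 612 [ 0.5525 -0.0011  0.0764] z [0.0713 0.0806]
cartridge 0.88 [422. 148.] 328 [0.4565 0.3754 0.0653] z [0.0075 0.097 ]
cartridge 0.88 [424. 200.] 497 [0.628  0.3117 0.0509] z [0.0047 0.0966]
cartridge 0.8 [420. 171.] 468 [0.5382 0.338  0.0477] z [0.0033 0.097 ]
paint_jar 0.67 [343. 170.] 286 [0.4621 0.1686 0.0402] z [0.0068 0.0524]
thinner 0.82 [364. 200.] 405 [0.5823 0.1811 0.0478] z [0.0076 0.0794]
dish 0.89 [393. 258.] 511 [0.7365 0.2066 0.0142] z [0.0034 0.0233]
top [0.5521 0.1042 1.1156] [ 0.0141 -0.705   0.7085 -0.0281] 409.47810826245706
station 0.76 [378. 233.] 6674 [ 0.5285 -0.0763  0.0184] z [0.01   0.0975]
nipple 0.88 [405. 247.] 504 [ 0.5001 -0.1455  0.0783] z [0.0151 0.1039]
pedal_pad 0.6 [346. 228.] 691 [ 0.5486 -0.0021  0.0762] z [0.0171 0.0817]
pedal_pad 0.33 [215. 236.] 236 [0.5303 0.3346 0.0812] z [0.0145 0.0977]
cartridge 0.81 [225. 204.] 210 [0.615  0.3081 0.0795] z [0.0137 0.0976]
cartridge 0.55 [216. 234.] 225 [0.5291 0.3336 0.0829] z [0.0136 0.0978]
paint_jar 0.63 [282. 265.] 182 [0.4541 0.1673 0.0491] z [0.0188 0.0531]
paint_jar 0.21 [268. 155.] 379 [0.744  0.2043 0.0139] z [0.0033 0.0239]
thinner 0.57 [273. 220.] 258 [0.5723 0.1832 0.0533] z [0.0009 0.0806]
dish 0.64 [271. 157.] 371 [0.7447 0.2035 0.0141] z [0.0047 0.0239]
```

```bash
python3 - <<'E'
import cv2
i=cv2.imread("pics/scene0.png"); cv2.imwrite("pics/a.png",cv2.resize(i[110:320,150:500],None,fx=2.28,fy=2.28,interpolation=cv2.INTER_CUBIC))
i=cv2.imread("pics/top0.png"); cv2.imwrite("pics/b.png",cv2.resize(i[120:320,180:460],None,fx=2.8,fy=2.8,interpolation=cv2.INTER_CUBIC))
E
```

```text
(no output)
```

View pics/a.png

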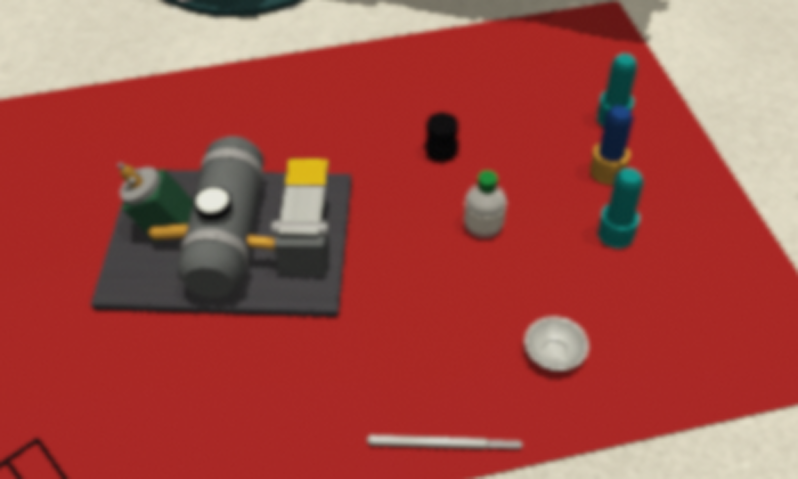

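View pics/b.png

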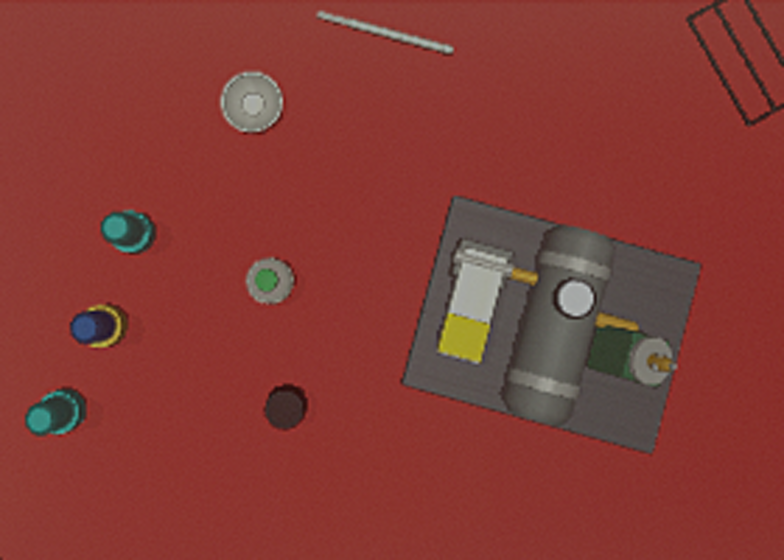

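The scene view (a.png) shows the brass/blue cartridge at about (612,145), between two teal decoys. The station is on the left, with the yellow pad at (306,172) and the nipple at (135,180). In the top view (b.png) the cartridge is at about (97,325), the pad at (464,338) and the nipple collar at (652,361). Next I'll fit the station yaw and the other poses.

```bash
cat >> h.py <<'E'
np.set_printoptions(precision=4,suppress=True)
def best(l,c,near=None):
    W=cloud(c); r=[]
    for d in outline_of(l,c):
        w=W[cv2.erode(d["region"].astype(np.uint8),np.ones((2,2)))>0]; w=w[~np.isnan(w[:,0])]
        if len(w)<10: continue
        m=np.median(w,0)
        if near is None or np.hypot(*(m[:2]-near))<0.05: r.append((d,w,m))
    return r[0] if r else None
def go(p,Rt):
    "rows needed from measured pose to target pose"
    s=observe(); R0=rot(s["orientation"]); p0=np.array(s["position"])
    print("t",round(s["t"],2),"pos",p0,"offset",R0.inv().apply(np.asarray(p)-p0)/.15,"angular",(R0.inv()*Rt).as_rotvec()/(2*np.pi),"deg",np.degrees((R0.inv()*Rt).magnitude()))
E
python3 - <<'E'
from h import *
for n in("scene","top"):
    c=capture(n); W=cloud(c); z=W[...,2]
    img=c["image"].astype(int); flat=W[(z<0.004)&(abs(W[...,0]-.55)<.2)&(abs(W[...,1]-.1)<.25)]
    print(n,"table z",np.median(flat[:,2]))
    # station plate: non-red points in neighbourhood
    nonred=(img[...,2]<1.8*img[...,1]+10)
    m=(z>0.006)&(W[...,0]>.35)&(W[...,0]<.75)&(W[...,1]>-.27)&(W[...,1]<.09)&nonred
    k=cv2.morphologyEx(m.astype(np.uint8),cv2.MORPH_OPEN,np.ones((3,3)))
    pl=W[(k>0)&(z<0.02)]
    r=cv2.minAreaRect((pl[:,:2]*1000).astype(np.float32)); print("plate",r,"z",np.median(pl[:,2]))
    for l,nr in(("pedal_pad",(.55,0)),("nipple",(.5,-.15)),("cartridge",(.53,.335))):
        b=best(l,c,nr)
        if b is None: continue
        w=b[1]
        if l=="cartridge":
            img2=c["image"]; 
            top=w[w[:,2]>w[:,2].max()-.012]; print(l,"top",top.mean(0),"all",w.min(0),w.max(0))
        else: print(l,b[2],w.min(0),w.max(0))
    y=cv2.inRange(cv2.cvtColor(c["image"],cv2.COLOR_BGR2HSV),(20,140,80),(35,255,255))>0
    w=W[y&(z>.06)&(abs(W[...,0]-.55)<.06)&(abs(W[...,1])<.05)]; print("yellow pad",len(w),w.mean(0),cv2.minAreaRect((w[:,:2]*1000).astype(np.float32)))
    # tank axis
    w=W[(z>.055)&(z<.09)&(abs(W[...,0]-.54)<.13)&(W[...,1]<-.03)&(W[...,1]>-.125)]
    print("tank-ish",len(w),w.mean(0))
E
```

```text
scene table z 0.0029364302324520475
plate ((528.701171875, -84.75666809082031), (249.1153106689453, 193.06478881835938), 73.84955596923828) z 0.01574757028148721
pedal_pad [0.5538 0.0001 0.0763] [ 0.472  -0.0354  0.0151] [0.6005 0.0327 0.0826]
nipple [ 0.5114 -0.1485  0.0697] [ 0.4799 -0.1784  0.0286] [ 0.5267 -0.115   0.1087]
cartridge top [0.5396 0.3398 0.0925] all [0.5238 0.3058 0.0047] [0.6119 0.3618 0.0983]
yellow pad 180 [0.5177 0.0069 0.0789] ((517.5208740234375, 6.396902084350586), (37.869903564453125, 37.32093048095703), 79.39015197753906)
tank-ish 1440 [ 0.5457 -0.0795  0.0738]
top table z 0.0024154771144765386
plate ((528.7142333984375, -85.93727111816406), (250.4940643310547, 190.5379638671875), 74.31761932373047) z 0.015519079862695628
pedal_pad [ 0.5436 -0.0033  0.0767] [ 0.4895 -0.0378  0.0126] [0.5944 0.0288 0.0831]
nipple [ 0.4993 -0.1451  0.0808] [ 0.4771 -0.1829  0.0398] [ 0.5221 -0.1194  0.1126]
cartridge top [0.5281 0.3395 0.0939] all [ 0.5072  0.3223 -0.0005] [0.5451 0.3602 0.0986]
yellow pad 223 [0.5181 0.0057 0.0784] ((517.9200439453125, 5.52342414855957), (40.39509201049805, 35.34392547607422), 74.56716918945312)
tank-ish 1511 [ 0.5264 -0.078   0.0746]
```

```bash
python3 -m pendant '[{"offset":[-0.25,-0.17,0],"angular":[0,0,0]},{"offset":[-0.5,-0.34,0],"angular":[0,0,0]},{"offset":[-0.75,-0.5,0],"angular":[0,0,0]},{"offset":[-1,-0.67,0],"angular":[0,0,0]}]' -1 40
python3 -m pendant '[{"offset":[-0.3,-0.2,0],"angular":[0,0,0]},{"offset":[-0.65,-0.43,0],"angular":[0,0,0]},{"offset":[-1,-0.67,0],"angular":[0,0,0]}]'
python3 -m pendant '[{"offset":[-0.35,-0.2,0],"angular":[0,0,0]},{"offset":[-0.7,-0.43,0],"angular":[0,0,0]},{"offset":[-1,-0.67,0],"angular":[0,0,0]},{"offset":[-1,-0.67,0],"angular":[0,0,0]},{"offset":[-1,-0.67,0],"angular":[0,0,0]}]'
python3 - <<'E'
from h import *
c=capture("wrist"); cv2.imwrite("pics/w1.png",c["image"]); print(c["position"],c["fx"])
y=R.from_euler('z',-15.9,degrees=True)
down=y*R.from_matrix(np.array([[-1,0,0],[0,1,0],[0,0,-1]]).T)
go([.518,.006,.13],down)
s=observe();print(s["joint_positions"],s["gripper_width"],s["ft_force"])
W=cloud(c)
for l in("pedal_pad","nipple"):
    b=best(l,c); 
    if b: print(l,b[0]["p"],b[0]["xy"],b[2])
E
```

```text
t: 1.7
position: [0.3054, 0.3303, 0.2501]
orientation: [0.0, 0.2, 0.98, 0.0]
ft_force: [0.1, -0.3, 0.3]
gripper_width: 0.148
finger_force: 0.0
t: 2.08
position: [0.4032, 0.1796, 0.2502]
orientation: [0.0, 0.2, 0.98, 0.0]
ft_force: [0.1, 1.7, -0.9]
gripper_width: 0.001
finger_force: 0.0
t: 2.7
position: [0.5006, 0.03, 0.2499]
orientation: [-0.0, 0.201, 0.98, 0.0]
ft_force: [-0.4, 1.4, -0.5]
gripper_width: 0.003
finger_force: 0.0
[0.4336 0.0576 0.3738] 312.2643579765567
t 2.75 pos [0.5004 0.0306 0.25  ] offset [-0.1724 -0.1047  0.8   ] angular [ 0.   -0.   -0.02] deg 7.2067111561254595
[-0.1017  0.2226 -0.1041  1.2443  0.0002  0.3016] -0.00017311846535904312 [ 0.7095  0.5788 -0.9365]
pedal_pad 0.74 [309.8, 212.2] [0.5251 0.004  0.0775]
nipple 0.6 [166.7, 242.1] [ 0.4954 -0.1427  0.0756]
```

View pics/w1.png

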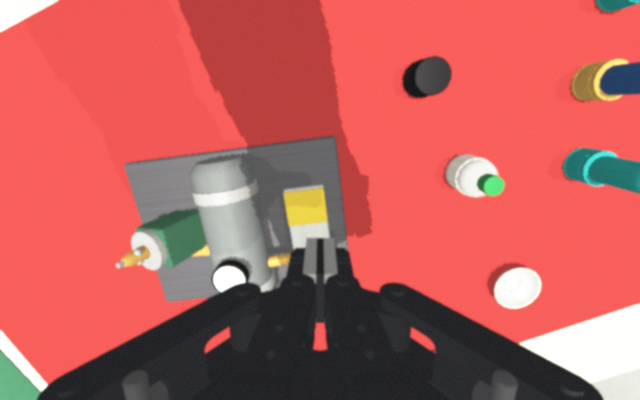

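The wrist view shows the pad at (306,205), the collar at (150,250) and the nipple tip at (118,263), matching the overhead measurements. Next: press the pedal.

```bash
python3 -m pendant '[{"offset":[-0.17,-0.1,0.3],"angular":[0,0,-0.02]},{"offset":[-0.17,-0.1,0.6],"angular":[0,0,-0.02]},{"offset":[-0.17,-0.1,0.9],"angular":[0,0,-0.02]},{"offset":[-0.17,-0.1,0.9],"angular":[0,0,-0.02]}]'
python3 -m pendant '[{"offset":[0,0,0.06],"angular":[0,0,0]},{"offset":[0,0,0.12],"angular":[0,0,0]},{"offset":[0,0,0.18],"angular":[0,0,0]},{"offset":[0,0,0.18],"angular":[0,0,0]}]'
```

```text
t: 3.35
position: [0.5164, 0.0072, 0.1132]
orientation: [-0.002, 0.138, 0.99, 0.0]
ft_force: [0.1, 0.8, 0.8]
gripper_width: 0.001
finger_force: 0.0
t: 3.85
position: [0.5187, 0.0063, 0.0881]
orientation: [0.0, 0.139, 0.99, 0.0]
ft_force: [-2.9, 2.4, 7.6]
gripper_width: 0.0
finger_force: 3.5
```

```bash
python3 -m pendant '[{"offset":[0,0,0.03],"angular":[0,0,0]},{"offset":[0,0,0.06],"angular":[0,0,0]},{"offset":[0,0,0.075],"angular":[0,0,0]},{"offset":[0,0,0.075],"angular":[0,0,0]}]'
```

```text
t: 4.35
position: [0.5192, 0.0063, 0.0797]
orientation: [0.002, 0.138, 0.99, 0.0]
ft_force: [-14.9, 4.6, 51.5]
gripper_width: -0.001
finger_force: 26.5
```

Force has jumped to 51 N, so the pedal is on its stop. I'll ease off slightly and hold.

```bash
python3 -m pendant '[{"offset":[0,0,-0.01],"angular":[0,0,0]},{"offset":[0,0,-0.01],"angular":[0,0,0]},{"offset":[0,0,-0.01],"angular":[0,0,0]},{"offset":[0,0,-0.01],"angular":[0,0,0]},{"offset":[0,0,-0.01],"angular":[0,0,0]},{"offset":[0,0,-0.01],"angular":[0,0,0]}]'
python3 - <<'E'
from h import *
c=capture("scene"); W=cloud(c); z=W[...,2]
y=cv2.inRange(cv2.cvtColor(c["image"],cv2.COLOR_BGR2HSV),(20,140,80),(35,255,255))>0
w=W[y&(z>.04)&(abs(W[...,0]-.52)<.06)&(abs(W[...,1])<.05)]; print(len(w),w.mean(0)); cv2.imwrite("pics/press.png",c["image"][130:260,180:360])
E
```

```text
t: 5.1
position: [0.5192, 0.0063, 0.0804]
orientation: [0.002, 0.139, 0.99, 0.0]
ft_force: [-9.4, 3.1, 33.5]
gripper_width: 0.004
finger_force: 17.8
87 [0.5249 0.0075 0.0637]
```

```bash
python3 -m pendant '[{"offset":[0,0,-0.1],"angular":[0,0,0]},{"offset":[0,0,-0.4],"angular":[0,0,0]},{"offset":[0,0,-0.8],"angular":[0,0,0]},{"offset":[0,-0.4,-1],"angular":[0,0,0]},{"offset":[0,-0.8,-1],"angular":[0,0,0]},{"offset":[0,-1,-1],"angular":[0,0,0]},{"offset":[0,-1,-1],"angular":[0,0,0]},{"offset":[0,-1,-1],"angular":[0,0,0]}]'
python3 - <<'E'
from h import *
c=capture("wrist"); cv2.imwrite("pics/w2.png",c["image"]); np.save("w2.npy",c,allow_pickle=True)
t=capture("top"); sc=capture("scene"); np.save("t2.npy",t,allow_pickle=True); np.save("s2.npy",sc,allow_pickle=True)
b=best("nipple",c); print(b[0]["p"],b[0]["xy"],b[2])
St=np.array([.5287,-.0853,0]); Rs=R.from_euler('z',-15.95,degrees=True)
for n,k in(("w",c),("t",t),("s",sc)):
    W=cloud(k)-[0,0,.0025]; L=Rs.inv().apply((W-St).reshape(-1,3)).reshape(W.shape)   # station frame
    # points of the collar/stem: in nipple axis coordinates for unknown x
    a=np.array([0,-np.sin(np.radians(25)),np.cos(np.radians(25))])
    d=L-np.array([0,-.085,.078]); h=d@a; v=d@np.array([0,a[2],-a[1]])
    face=(abs(h)<.003)&(abs(v)<.025)&(abs(d[...,0])<.07)
    stem=(h>.006)&(h<.035)&(abs(v)<.015)&(abs(d[...,0])<.07)
    for nm,m in(("face",face),("stem",stem)):
        if m.sum()>3: q=np.c_[d[m][:,0],v[m],h[m]]; print(n,nm,m.sum(),"x,v,h med",np.median(q,0),"min",np.percentile(q,3,0),"max",np.percentile(q,97,0))
    g=cv2.inRange(cv2.cvtColor(k["image"],cv2.COLOR_BGR2HSV),(20,140,80),(35,255,255))>0
    m=g&(abs(L[...,0]+.035)<.06)&(abs(L[...,1]-.085)<.05)&(L[...,2]>.04)
    print(n,"pad",np.median(L[m],0))
E
```

```text
t: 6.15
position: [0.4773, -0.1378, 0.2283]
orientation: [0.0, 0.139, 0.99, 0.0]
ft_force: [0.3, 1.2, -0.4]
gripper_width: -0.003
finger_force: 0.0
0.78 [309.8, 207.0] [ 0.4915 -0.1498  0.0788]
w face 1168 x,v,h med [-0.0146  0.0051  0.0006] min [-0.0298 -0.0191 -0.0016] max [0.0091 0.02   0.0019]
w stem 334 x,v,h med [-0.012   0.003   0.0197] min [-0.0166 -0.0042  0.0076] max [-0.0039  0.0066  0.031 ]
w pad [-0.0354  0.0837  0.0753]
t face 112 x,v,h med [-0.004   0.0073  0.0008] min [-0.0214 -0.0164 -0.0021] max [0.0098 0.0217 0.0028]
t stem 48 x,v,h med [-0.0103  0.0041  0.0188] min [-0.0165 -0.0011  0.0069] max [-0.0028  0.0079  0.0319]
t pad [-0.0353  0.0846  0.0763]
s face 133 x,v,h med [-0.0053  0.0078  0.0007] min [-0.0278 -0.0174 -0.002 ] max [0.0104 0.0232 0.0023]
s stem 59 x,v,h med [-0.008   0.005   0.0172] min [-0.0161 -0.0009  0.0067] max [-0.003   0.0094  0.0297]
s pad [-0.0355  0.0859  0.0765]
```

View pics/w2.png

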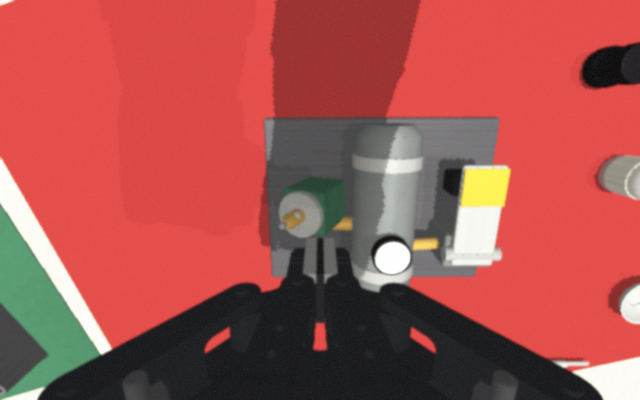

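The collar is centred at (302,215) and the tip at (292,218). In the station frame the nipple x is about -10 mm and the face height matches the text (within 1 mm). The pedal pad is back up at z 0.0755. Next: move to the cartridge, opening the gripper on the way.

```bash
python3 -m pendant '[{"offset":[0.07,0.3,-0.15],"angular":[0,0,0]},{"offset":[0.14,0.65,-0.15],"angular":[0,0,0]},{"offset":[0.21,1,-0.15],"angular":[0,0,0]}]' 1
python3 -m pendant '[{"offset":[0.07,0.35,0],"angular":[0,0,-0.008]},{"offset":[0.14,0.7,0],"angular":[0,0,-0.017]},{"offset":[0.21,1,0],"angular":[0,0,-0.017]}]'
python3 -m pendant '[{"offset":[0.07,0.35,0],"angular":[0,0,0]},{"offset":[0.14,0.7,0],"angular":[0,0,0]},{"offset":[0.21,0.78,0],"angular":[0,0,0]},{"offset":[0.21,0.78,0],"angular":[0,0,0]},{"offset":[0.21,0.78,0],"angular":[0,0,0]},{"offset":[0.21,0.78,0],"angular":[0,0,0]}]'
cat > look.py <<'E'
from h import *
c=capture("wrist"); cv2.imwrite("pics/w3.png",c["image"]); W=cloud(c); W[...,2]-=.0
print("p",observe()["position"])
hsv=cv2.cvtColor(c["image"],cv2.COLOR_BGR2HSV)
blue=cv2.inRange(hsv,(105,120,20),(130,255,255))>0
brass=cv2.inRange(hsv,(15,70,60),(35,255,255))>0
near=(abs(W[...,0]-.53)<.06)&(abs(W[...,1]-.335)<.05)&(W[...,2]>.005)
def fit(w,r):
    from scipy.optimize import least_squares
    f=least_squares(lambda p:np.hypot(w[:,0]-p[0],w[:,1]-p[1])-r,np.mean(w[:,:2],0)+[.01,0],loss="soft_l1",f_scale=.001); return f.x,np.sqrt(np.mean(f.fun**2))
side=W[blue&near&(W[...,2]<.080)]; side=side[side[:,2]>.036]
print("body",len(side),fit(side,.015),side[:,2].min(),W[blue&near][:,2].max())
co=W[brass&near&(W[...,2]<.028)]; print("coupler",len(co),fit(co,.020)); lg=W[brass&near&(W[...,2]>.029)]; print("ledge z",np.median(lg[:,2]) if len(lg) else 0)
tp=W[blue&near&(W[...,2]>.085)]; print("top",len(tp),tp.mean(0),tp.max(0))
E
python3 look.py
```

```text
t: 6.72
position: [0.4882, 0.0168, 0.251]
orientation: [0.0, 0.138, 0.99, 0.0]
ft_force: [0.8, -0.2, 0.8]
gripper_width: 0.633
finger_force: 0.0
t: 7.1
position: [0.4987, 0.1703, 0.2507]
orientation: [0.0, 0.084, 0.996, 0.0]
ft_force: [0.2, 0.3, -0.3]
gripper_width: 0.997
finger_force: 0.0
t: 7.85
position: [0.4882, 0.2873, 0.2509]
orientation: [0.0, 0.086, 0.996, 0.0]
ft_force: [-0.2, -0.8, 0.4]
gripper_width: 1.001
finger_force: 0.0
p [0.4882 0.2874 0.2509]
body 238 (array([0.5292, 0.3421]), np.float64(0.0002369236885114508)) 0.04417888475237408 0.3092699946103577
coupler 110 (array([0.5292, 0.3421]), np.float64(0.00022945215205122813))
ledge z 0.034835437580017226
top 628 [0.5239 0.3416 0.1014] [0.5396 0.3607 0.3093]
```

View pics/w3.png

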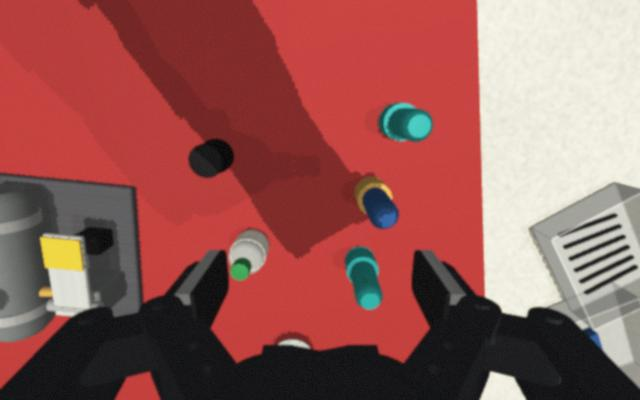

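The wrist view shows the brass/blue cartridge at (375,200), with the teal decoys at (405,122) and (365,280). Body and coupler circle fits agree on the axis at (0.5292, 0.3421). My last turn had the wrong sign, so I'll line the gripper up with the row, hover above, and compute again.

```bash
python3 - <<'E'
from h import *
go([.5292,.3421,.17],R.from_euler('z',-22,degrees=True)*R.from_matrix(np.diag([-1,1,-1.])))
E
```

```text
t 7.9 pos [0.4882 0.2874 0.2509] offset [-0.2065  0.4059  0.5391] angular [0.     0.     0.0336] deg 12.107574100325577
```

```bash
python3 -m pendant '[{"offset":[-0.1,0.2,0.1],"angular":[0,0,0.017]},{"offset":[-0.207,0.406,0.3],"angular":[0,0,0.0336]},{"offset":[-0.207,0.406,0.54],"angular":[0,0,0.0336]},{"offset":[-0.207,0.406,0.54],"angular":[0,0,0.0336]},{"offset":[-0.207,0.406,0.54],"angular":[0,0,0.0336]}]'
python3 look.py
python3 - <<'E'
from h import *
go([.5292,.3421,.0555],R.from_euler('z',-22,degrees=True)*R.from_matrix(np.diag([-1,1,-1.])))
E
```

```text
t: 8.52
position: [0.5293, 0.3427, 0.1713]
orientation: [0.001, 0.19, 0.982, 0.0]
ft_force: [-0.0, 0.0, 0.8]
gripper_width: 0.998
finger_force: 0.0
p [0.5295 0.3429 0.1716]
body 318 (array([0.5294, 0.342 ]), np.float64(0.00016763890194652437)) 0.04383499328721385 0.09671259273131239
coupler 126 (array([0.5293, 0.3421]), np.float64(0.00017436816859472205))
ledge z 0.03487325267977581
top 1203 [0.5263 0.3435 0.093 ] [0.5416 0.3565 0.0967]
t 8.57 pos [0.5295 0.3429 0.1716] offset [ 0.0012 -0.0068  0.7741] angular [0.0003 0.0002 0.0002] deg 0.14313859578043878
```

The second view from a different place gives the same axis. Descend and grip.

```bash
python3 -m pendant '[{"offset":[0,-0.006,0.25],"angular":[0,0,0]},{"offset":[0,-0.006,0.5],"angular":[0,0,0]},{"offset":[0,-0.006,0.7],"angular":[0,0,0]},{"offset":[0,-0.006,0.77],"angular":[0,0,0]},{"offset":[0,-0.006,0.77],"angular":[0,0,0]},{"offset":[0,-0.006,0.77],"angular":[0,0,0]}]'
python3 -m pendant '[{"offset":[0,0,0],"angular":[0,0,0]},{"offset":[0,0,0],"angular":[0,0,0]},{"offset":[0,0,0],"angular":[0,0,0]},{"offset":[0,0,0],"angular":[0,0,0]},{"offset":[0,0,0],"angular":[0,0,0]},{"offset":[0,0,0],"angular":[0,0,0]},{"offset":[0,0,0],"angular":[0,0,0]},{"offset":[0,0,0],"angular":[0,0,0]}]' -1 80
python3 -m pendant '[{"offset":[0,0,-0.2],"angular":[0,0,0]},{"offset":[0,0,-0.5],"angular":[0,0,0]},{"offset":[0,0,-0.9],"angular":[0,0,0]},{"offset":[0,0,-1],"angular":[0,0,0]},{"offset":[0,0,-1],"angular":[0,0,0]}]'
```

```text
t: 9.32
position: [0.5293, 0.3425, 0.0558]
orientation: [0.001, 0.19, 0.982, 0.001]
ft_force: [-0.3, -0.1, 0.4]
gripper_width: 1.001
finger_force: 0.0
t: 10.32
position: [0.5287, 0.3423, 0.0546]
orientation: [0.0, 0.19, 0.982, 0.0]
ft_force: [-1.3, -0.1, 5.6]
gripper_width: 0.334
finger_force: 78.1
t: 10.95
position: [0.5287, 0.3423, 0.2041]
orientation: [0.0, 0.19, 0.982, 0.0]
ft_force: [0.4, -0.1, -2.8]
gripper_width: 0.331
finger_force: 79.4
```

Gripped and lifted. Now measure how the cartridge sits in the hand, and refine the nipple from the stored views.

```bash
cat > hand.py <<'E'
from h import *
from scipy.optimize import least_squares
c=capture("wrist"); cv2.imwrite("pics/w4.png",c["image"]); s=observe(); Rt=rot(s["orientation"])
W=cloud(c); L=Rt.inv().apply((W-s["position"]).reshape(-1,3)).reshape(W.shape)
hsv=cv2.cvtColor(c["image"],cv2.COLOR_BGR2HSV)
brass=cv2.inRange(hsv,(12,60,40),(38,255,255))>0
near=(abs(L[...,0])<.04)&(abs(L[...,1])<.04)&(L[...,2]>.021)&(L[...,2]<.06)
w=L[brass&near]; print(len(w),w.min(0),w.max(0))
# cylinder side, axis tilted: centre at z=.04 (x0,y0) with slopes (a,b)
sd=w[(w[:,2]>.027)]
def f(p): 
    k=sd[:,2]-.04; return np.hypot(sd[:,0]-p[0]-p[2]*k,sd[:,1]-p[1]-p[3]*k)-.02
r=least_squares(f,[0,0,0,0],loss="soft_l1",f_scale=.0007); print("centre",r.x,"rms",np.sqrt(np.mean(r.fun**2)))
E
python3 hand.py
python3 - <<'E'
from h import *
from scipy.optimize import least_squares
St=np.array([.5287,-.0853,0]); Rs=R.from_euler('z',-15.95,degrees=True)
a=np.array([0,-np.sin(np.radians(25)),np.cos(np.radians(25))])
for n in "wts":
    k=np.load(f"{n}2.npy",allow_pickle=True).item()
    W=cloud(k)-[0,0,.0025]; L=Rs.inv().apply((W-St).reshape(-1,3)).reshape(W.shape)
    d=L-np.array([0,-.085,.078]); h=d@a; v=d@np.array([0,a[2],-a[1]]); x=d[...,0]
    m=(h>.0)&(h<.0175)&(abs(v)<.013)&(abs(x+.01)<.013)&(h>.004)
    q=np.c_[x[m],v[m],h[m]]
    r=least_squares(lambda p:np.hypot(q[:,0]-p[0],q[:,1]-p[1])-.007,[-.01,0],loss="soft_l1",f_scale=.0007)
    print(n,"stem",len(q),r.x,np.sqrt(np.mean(r.fun**2)))
    fc=((abs(h)<.003)&(abs(v)<.03)&(abs(x+.01)<.03)).astype(np.uint8)
    cs,_=cv2.findContours(fc,cv2.RETR_EXTERNAL,cv2.CHAIN_APPROX_NONE); ct=max(cs,key=len)[:,0]
    q=np.c_[x[ct[:,1],ct[:,0]],v[ct[:,1],ct[:,0]]]
    r=least_squares(lambda p:np.hypot(q[:,0]-p[0],q[:,1]-p[1])-p[2],[-.01,0,.022],loss="soft_l1",f_scale=.001); print(n,"collar",len(q),r.x)
    fm=fc>0; P=W[fm]; nn=np.linalg.svd(P-P.mean(0))[2][2]; nn*=np.sign(nn[2]); print("  normal",Rs.inv().apply(nn),"expect",a, "h",np.median(h[fm]))
E
```

```text
934 [ 0.0073 -0.0183  0.021 ] [0.0195 0.0177 0.0487]
centre [-0.0013 -0.0002 -0.0099  0.0086] rms 0.0002300255067780591
w stem 153 [-0.0097 -0.0004] 0.0008643935009792805
w collar 173 [-0.0102  0.0002  0.0208]
  normal [-0.0077 -0.411   0.9116] expect [ 0.     -0.4226  0.9063] h 0.0006443162780312458
t stem 24 [-0.0101  0.0005] 0.0018404237468695871
t collar 59 [-0.0058  0.0023  0.0175]
  normal [-0.0049 -0.4095  0.9123] expect [ 0.     -0.4226  0.9063] h 0.0007801959213579812
s stem 33 [-0.0112  0.0016] 0.0013332285901024436
s collar 48 [-0.0093  0.0029  0.02  ]
  normal [ 0.001  -0.4041  0.9147] expect [ 0.     -0.4226  0.9063] h 0.000697649004379723
```

View pics/w4.png

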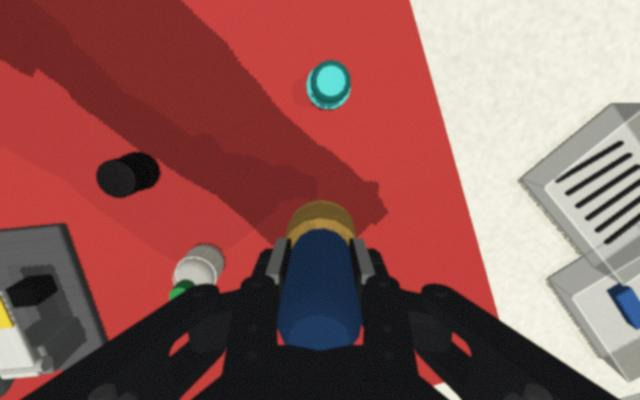

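The cartridge sits straight in the hand, coupler at (320,220) in the picture, offset -1.3 mm in tool x. Now work out the way to the pre-approach pose.

```bash
cat > tgt.py <<'E'
from h import *
import sys
Rs=R.from_euler('z',-15.95,degrees=True)
Rt=Rs*R.from_euler('x',25,degrees=True)*R.from_matrix(np.diag([-1,1,-1.]))
n=-Rt.as_matrix()[:,2]
col=np.array([.5287,-.0853,0])+Rs.apply([-.010,-.085,.078])
inhand=np.array([-.0013,-.0002,.0546])
def T(m): return col+n*m-Rt.apply(inhand)
if __name__=="__main__":
    print("collar",col,"n",n,"T",T(float(sys.argv[1]))); go(T(float(sys.argv[1])),Rt)
    s=observe(); R0=rot(s["orientation"]); mouth=np.array(s["position"])+R0.apply(inhand)
    print("mouth in nipple frame (toolx,tooly,-h):",Rt.inv().apply(mouth-col),"tilt",np.arccos(min(1,-R0.as_matrix()[:,2]@n)),"F tool",R0.inv().apply(s["ft_force"]),"finger",s["finger_force"])
E
python3 tgt.py .09
```

```text
collar [ 0.4957 -0.1643  0.078 ] n [-0.1161 -0.4063  0.9063] T [ 0.4777 -0.2225  0.2091]
t 11.0 pos [0.5282 0.342  0.2028] offset [-1.0924 -3.6174 -0.0391] angular [-0.0696  0.0034 -0.0163] deg 25.752194243258053
mouth in nipple frame (toolx,tooly,-h): [0.1067 0.4786 0.1457] tilt 0.43738449116816586 F tool [-0.2217 -0.1344  3.7981] finger 79.36657726764679
```

```bash
python3 -m pendant '[{"offset":[-0.07,-0.2,-0.05],"angular":[0,0,0]},{"offset":[-0.14,-0.5,-0.1],"angular":[0,0,0]},{"offset":[-0.21,-0.75,-0.1],"angular":[0,0,0]},{"offset":[-0.28,-1,-0.1],"angular":[0,0,0]}]'
python3 -m pendant '[{"offset":[-0.08,-0.25,0],"angular":[0,0,0]},{"offset":[-0.16,-0.5,0],"angular":[0,0,0]},{"offset":[-0.24,-0.75,0],"angular":[0,0,0]},{"offset":[-0.31,-1,0],"angular":[0,0,0]}]'
python3 -m pendant '[{"offset":[-0.08,-0.25,0],"angular":[0,0,0]},{"offset":[-0.16,-0.5,0],"angular":[0,0,0]},{"offset":[-0.24,-0.75,0],"angular":[0,0,0]},{"offset":[-0.31,-1,0],"angular":[0,0,0]},{"offset":[-0.31,-1,0],"angular":[0,0,0]}]'
python3 tgt.py .09
```

```text
t: 11.5
position: [0.5104, 0.186, 0.2171]
orientation: [-0.002, 0.19, 0.982, -0.001]
ft_force: [1.4, -0.1, -2.7]
gripper_width: 0.329
finger_force: 79.5
t: 12.0
position: [0.4976, 0.0297, 0.2171]
orientation: [-0.002, 0.19, 0.982, -0.0]
ft_force: [0.5, -1.0, -2.4]
gripper_width: 0.336
finger_force: 79.5
t: 12.62
position: [0.4849, -0.1274, 0.2171]
orientation: [-0.002, 0.192, 0.981, 0.0]
ft_force: [-0.1, 0.8, -3.2]
gripper_width: 0.333
finger_force: 79.7
collar [ 0.4957 -0.1643  0.078 ] n [-0.1161 -0.4063  0.9063] T [ 0.4777 -0.2225  0.2091]
t 12.62 pos [ 0.4849 -0.1274  0.2171] offset [-0.1945 -0.6056  0.0525] angular [-0.0694  0.0032 -0.0169] deg 25.732716248967744
mouth in nipple frame (toolx,tooly,-h): [ 0.0195  0.0649 -0.063 ] tilt 0.4362074451670929 F tool [0.3838 0.6747 3.1588] finger 79.74847197532654
```

```bash
python3 -m pendant '[{"offset":[-0.06,-0.2,0],"angular":[0,0,0]},{"offset":[-0.12,-0.4,0],"angular":[-0.02,0.001,-0.005]},{"offset":[-0.195,-0.6,0],"angular":[-0.04,0.002,-0.01]},{"offset":[-0.195,-0.605,0.03],"angular":[-0.06,0.003,-0.015]},{"offset":[-0.195,-0.605,0.05],"angular":[-0.0694,0.0032,-0.0169]},{"offset":[-0.195,-0.605,0.05],"angular":[-0.0694,0.0032,-0.0169]},{"offset":[-0.195,-0.605,0.05],"angular":[-0.0694,0.0032,-0.0169]}]'
python3 hand.py; python3 tgt.py .04
python3 - <<'E'
from tgt import *
from scipy.optimize import least_squares
for k in ("wrist","scene"):
    c=capture(k); cv2.imwrite(f"pics/pre_{k}.png",c["image"] if k=="wrist" else cv2.resize(c["image"][110:270,150:350],None,fx=3,fy=3)); W=cloud(c)-[0,0,.0025]
    d=Rt.inv().apply((W-col).reshape(-1,3)).reshape(W.shape); x,v,h=d[...,0],d[...,1],-d[...,2]
    m=(h>.004)&(h<.0175)&(abs(v)<.013)&(abs(x)<.013); q=np.c_[x[m],v[m],h[m]]
    if m.sum()>5:
        r=least_squares(lambda p:np.hypot(q[:,0]-p[0],q[:,1]-p[1])-.007,[0,0],loss="soft_l1",f_scale=.0007); print(k,"stem tool x,y",len(q),r.x,np.sqrt(np.mean(r.fun**2)))
    m=(abs(x)<.035)&(abs(v)<.035)&(abs(h)<.003)
    if m.sum()>5: print("collar x,v range",np.percentile(x[m],[1,99]),np.percentile(v[m],[1,99]),"h",np.median(h[m]))
E
```

```text
t: 13.5
position: [0.4792, -0.22, 0.2113]
orientation: [0.031, 0.133, 0.967, 0.214]
ft_force: [-0.2, 0.3, -2.0]
gripper_width: 0.33
finger_force: 80.0
1007 [ 0.0067 -0.0192  0.021 ] [0.0201 0.0174 0.05  ]
centre [-0.0007 -0.0008 -0.0017  0.0134] rms 0.00024525551416883413
collar [ 0.4957 -0.1643  0.078 ] n [-0.1161 -0.4063  0.9063] T [ 0.4835 -0.2022  0.1638]
t 13.55 pos [ 0.4792 -0.22    0.2117] offset [ 0.0053 -0.024   0.3406] angular [-0.0002  0.0002  0.0008] deg 0.292017860680177
mouth in nipple frame (toolx,tooly,-h): [-0.0008  0.0036 -0.0911] tilt 0.0015098386870015087 F tool [-0.4037 -0.6548  2.1522] finger 79.9428802728653
wrist stem tool x,y 97 [-0.0001 -0.0006] 0.000894396544337469
collar x,v range [-0.0124  0.0205] [-0.0213  0.0197] h 0.0004945882581440242
scene stem tool x,y 36 [0.0014 0.0021] 0.00150628902005809
collar x,v range [-0.0204  0.0197] [-0.0178  0.0236] h 0.0005959509223965474
```

View pics/pre_wrist.png

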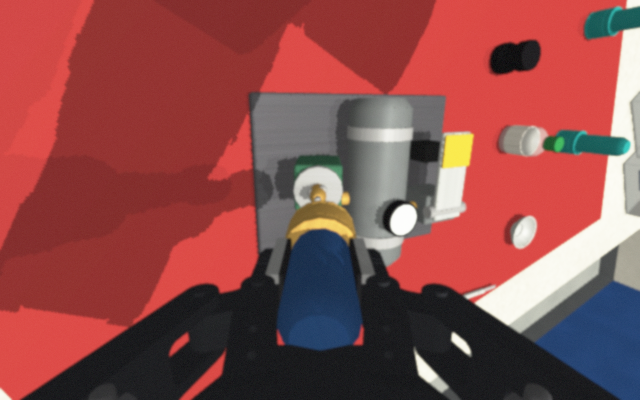

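The collar (318,185) and the coupler (320,222) line up along the tool axis, and the wrist estimates agree within 1 mm. Approach along the nipple axis.

```bash
python3 -m pendant '[{"offset":[0.005,-0.024,0.1],"angular":[0,0,0.0008]},{"offset":[0.005,-0.024,0.2],"angular":[0,0,0.0008]},{"offset":[0.005,-0.024,0.3],"angular":[0,0,0.0008]},{"offset":[0.005,-0.024,0.35],"angular":[0,0,0.0008]},{"offset":[0.005,-0.024,0.35],"angular":[0,0,0.0008]}]'
python3 tgt.py .016; python3 hand.py
python3 - <<'E'
import cv2,sys
sys.path.insert(0,'.')
from h import *
c=capture("scene"); cv2.imwrite("pics/pre_s2.png",cv2.resize(c["image"][110:250,150:350],None,fx=4,fy=4,interpolation=cv2.INTER_CUBIC))
i=cv2.imread("pics/w4.png"); cv2.imwrite("pics/w4c.png",cv2.resize(i[120:280,220:420],None,fx=4,fy=3.75,interpolation=cv2.INTER_CUBIC))
E
```

```text
t: 14.28
position: [0.4837, -0.202, 0.1627]
orientation: [0.031, 0.136, 0.967, 0.214]
ft_force: [-0.3, 0.8, -2.2]
gripper_width: 0.333
finger_force: 79.9
collar [ 0.4957 -0.1643  0.078 ] n [-0.1161 -0.4063  0.9063] T [ 0.4863 -0.1924  0.1421]
t 14.28 pos [ 0.4837 -0.202   0.1627] offset [0.001  0.0019 0.1527] angular [-0.      0.0002 -0.    ] deg 0.07838060132343608
mouth in nipple frame (toolx,tooly,-h): [-0.0002 -0.0003 -0.0389] tilt 0.0013319341807263843 F tool [ 0.5418 -0.2952  2.2806] finger 79.91049885749817
1016 [ 0.0069 -0.019   0.021 ] [0.0203 0.0177 0.0499]
centre [-0.0006 -0.0005 -0.0049  0.0117] rms 0.0002437821929729111
```

View pics/pre_s2.png

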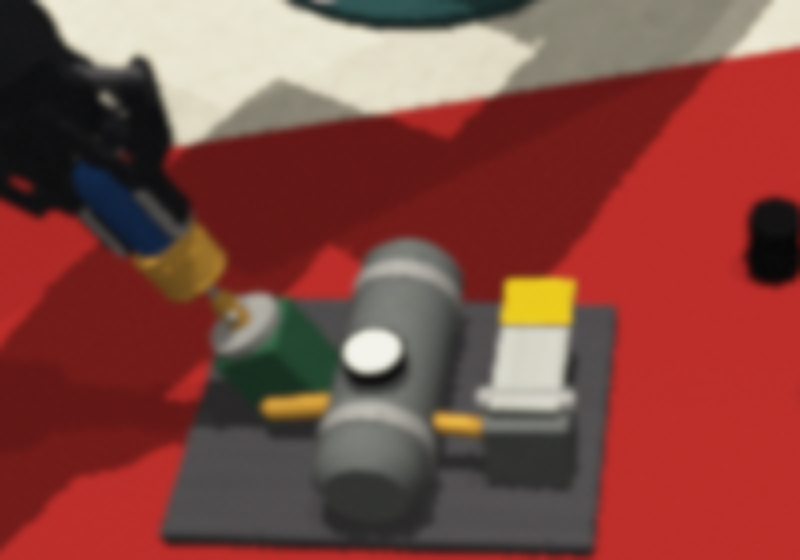

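View pics/w4c.png

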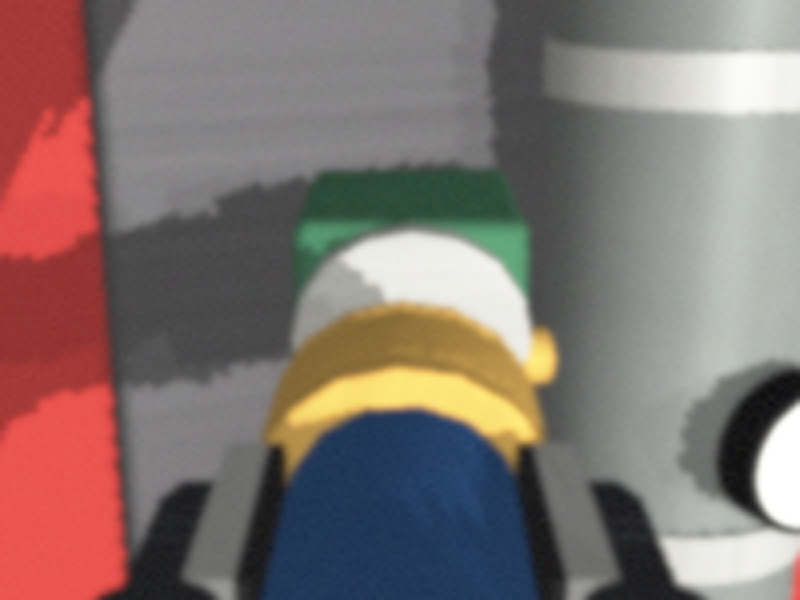

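Both views show the coupler concentric with the nipple: coupler centre about column 405 and collar about 411 in the crop. Lower over the tip and check lateral forces.

```bash
python3 -m pendant '[{"offset":[0,0.002,0.03],"angular":[0,0,0]},{"offset":[0,0.002,0.06],"angular":[0,0,0]},{"offset":[0,0.002,0.09],"angular":[0,0,0]},{"offset":[0,0.002,0.12],"angular":[0,0,0]},{"offset":[0,0.002,0.15],"angular":[0,0,0]},{"offset":[0,0.002,0.15],"angular":[0,0,0]},{"offset":[0,0.002,0.15],"angular":[0,0,0]}]'
python3 tgt.py .004
```

```text
t: 15.25
position: [0.4865, -0.1929, 0.1424]
orientation: [0.031, 0.136, 0.967, 0.214]
ft_force: [1.4, 1.7, -2.8]
gripper_width: 0.332
finger_force: 80.0
collar [ 0.4957 -0.1643  0.078 ] n [-0.1161 -0.4063  0.9063] T [ 0.4877 -0.1876  0.1312]
t 15.25 pos [ 0.4865 -0.1929  0.1424] offset [0.0021 0.0016 0.0834] angular [ 0.      0.0003 -0.0001] deg 0.10772449925526317
mouth in nipple frame (toolx,tooly,-h): [-0.0004 -0.0002 -0.0165] tilt 0.0017340458234397327 F tool [-0.8686  0.6198  3.4247] finger 80.00864624977112
```

No jamming. On through the detents.

```bash
python3 -m pendant '[{"offset":[0,0,0.02],"angular":[0,0,0]},{"offset":[0,0,0.04],"angular":[0,0,0]},{"offset":[0,0,0.055],"angular":[0,0,0]},{"offset":[0,0,0.07],"angular":[0,0,0]},{"offset":[0,0,0.08],"angular":[0,0,0]},{"offset":[0,0,0.08],"angular":[0,0,0]},{"offset":[0,0,0.08],"angular":[0,0,0]}]'
python3 tgt.py 0
```

```text
t: 16.12
position: [0.488, -0.1876, 0.131]
orientation: [0.031, 0.136, 0.967, 0.215]
ft_force: [6.4, 4.4, -8.1]
gripper_width: 0.332
finger_force: 79.4
collar [ 0.4957 -0.1643  0.078 ] n [-0.1161 -0.4063  0.9063] T [ 0.4882 -0.1859  0.1276]
t 16.12 pos [ 0.488  -0.1876  0.131 ] offset [0.0018 0.0002 0.0253] angular [ 0.0002  0.0002 -0.0001] deg 0.10482467317285443
mouth in nipple frame (toolx,tooly,-h): [-0.0003  0.     -0.0038] tilt 0.0017210818743243447 F tool [-4.9353  2.0088  9.8478] finger 79.43268299102783
```

It is past the detents and being pulled in. Press down to the collar.

```bash
python3 -m pendant '[{"offset":[-0.001,0.001,0.008],"angular":[0,0,0]},{"offset":[-0.002,0.001,0.016],"angular":[0,0,0]},{"offset":[-0.002,0.001,0.024],"angular":[0,0,0]},{"offset":[-0.002,0.001,0.027],"angular":[0,0,0]},{"offset":[-0.002,0.001,0.027],"angular":[0,0,0]},{"offset":[-0.002,0.001,0.027],"angular":[0,0,0]}]'
python3 tgt.py 0
```

```text
t: 16.88
position: [0.4886, -0.1865, 0.1281]
orientation: [0.031, 0.136, 0.967, 0.214]
ft_force: [-0.6, 0.9, 6.3]
gripper_width: 0.329
finger_force: 80.8
collar [ 0.4957 -0.1643  0.078 ] n [-0.1161 -0.4063  0.9063] T [ 0.4882 -0.1859  0.1276]
t 16.88 pos [ 0.4886 -0.1865  0.1281] offset [0.0037 0.001  0.0044] angular [-0.      0.0003 -0.0001] deg 0.12378873480197405
mouth in nipple frame (toolx,tooly,-h): [-0.0007 -0.0002 -0.0007] tilt 0.001980087479608139 F tool [ 0.8029  3.2897 -5.4456] finger 80.77261805534363
```

```bash
python3 -m pendant '[{"offset":[0,-0.001,0.004],"angular":[0,0,0]},{"offset":[0,-0.001,0.007],"angular":[0,0,0]},{"offset":[0,-0.001,0.01],"angular":[0,0,0]},{"offset":[0,-0.001,0.01],"angular":[0,0,0]},{"offset":[0,-0.001,0.01],"angular":[0,0,0]}]' - 100
python3 tgt.py 0; python3 hand.py
```

```text
t: 17.5
position: [0.4888, -0.1861, 0.1271]
orientation: [0.031, 0.136, 0.967, 0.214]
ft_force: [-2.9, -0.3, 11.9]
gripper_width: 0.329
finger_force: 98.3
collar [ 0.4957 -0.1643  0.078 ] n [-0.1161 -0.4063  0.9063] T [ 0.4882 -0.1859  0.1276]
t 17.5 pos [ 0.4888 -0.1861  0.1271] offset [ 0.0043  0.0012 -0.0031] angular [-0.      0.0004 -0.0001] deg 0.1475188406717993
mouth in nipple frame (toolx,tooly,-h): [-0.0008 -0.0002  0.0005] tilt 0.00245212899551569 F tool [  2.7096   3.9841 -11.2404] finger 98.31160210885628
1006 [-0.005  -0.0203  0.021 ] [0.0201 0.0218 0.0526]
centre [-0.0006 -0.0005 -0.0058  0.015 ] rms 0.0002674378148072563
```

```bash
python3 -m pendant '[{"offset":[0,0,0.003],"angular":[0,0,0]},{"offset":[0,0,0.006],"angular":[0,0,0]},{"offset":[0,0,0.006],"angular":[0,0,0]},{"offset":[0,0,0.006],"angular":[0,0,0]}]'
python3 tgt.py 0
```

```text
t: 18.05
position: [0.489, -0.186, 0.127]
orientation: [0.032, 0.136, 0.967, 0.214]
ft_force: [-7.1, -2.7, 24.6]
gripper_width: 0.333
finger_force: 99.5
collar [ 0.4957 -0.1643  0.078 ] n [-0.1161 -0.4063  0.9063] T [ 0.4882 -0.1859  0.1276]
t 18.05 pos [ 0.489 -0.186  0.127] offset [ 0.0053  0.0009 -0.0039] angular [-0.0001  0.0005 -0.0001] deg 0.20076375395371568
mouth in nipple frame (toolx,tooly,-h): [-0.001  -0.0002  0.0006] tilt 0.0034261682390119333 F tool [  6.0185   6.2152 -24.2783] finger 99.47309732437134
```

The last 0.9 mm of command moved the tool only about 0.1 mm and the force rose to 24 N, so it is seated on the collar. Settle and check once before handing in.

```bash
python3 -m pendant '[{"offset":[0,0,0],"angular":[0,0,0]},{"offset":[0,0,0],"angular":[0,0,0]},{"offset":[0,0,0],"angular":[0,0,0]},{"offset":[0,0,0],"angular":[0,0,0]}]'
python3 hand.py
python3 - <<'E'
from h import *
c=capture("scene"); W=cloud(c)
a=cv2.resize(c["image"][130:240,170:320],(640,469),interpolation=cv2.INTER_CUBIC); cv2.imwrite("pics/fin.png",a)
y=cv2.inRange(cv2.cvtColor(c["image"],cv2.COLOR_BGR2HSV),(20,140,80),(35,255,255))>0
w=W[y&(W[...,2]>.04)&(abs(W[...,0]-.52)<.06)&(abs(W[...,1])<.05)]; print("pad",len(w),w.mean(0))
for l in("paint_jar","thinner","dish"): print(l,best(l,c)[2])
E
```

```text
t: 18.55
position: [0.489, -0.186, 0.127]
orientation: [0.032, 0.136, 0.967, 0.214]
ft_force: [-7.5, -2.9, 24.7]
gripper_width: 0.33
finger_force: 99.5
1005 [ 0.0013 -0.0209  0.021 ] [0.0203 0.0175 0.0515]
centre [-0.0005 -0.0005 -0.0032  0.0101] rms 0.0002525561228928955
pad 188 [0.52   0.0048 0.078 ]
paint_jar [0.4636 0.1699 0.0415]
thinner [0.583  0.1824 0.0477]
dish [0.7377 0.2079 0.0138]
```

View pics/fin.png

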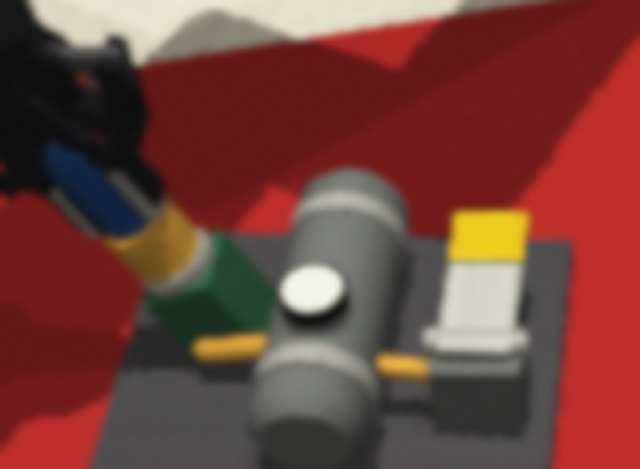

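The coupler sits flush on the collar at (180,265), the pedal is up and the bystanders have not moved. Handing in.

```bash
python3 -c "
from station import *
print(hand_in())"
```

```text
the job is handed in; nothing more can be done
None
```

I vented the tank and seated the cartridge, then handed in with it still gripped and pressed down at about 25 N; the coupler is flush on the collar, the pedal is back up and the bystanders haven't moved. The valve opening is judged from force and position, and hand-in returned no verdict.

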